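Pack the press plungers, close the carton and read its loggers

ROBOT

A 6-joint arm with a two-finger parallel gripper is mounted at the origin on a cart in front of the work surface, level with it; the furniture and walls round the work are solid. World frame = base frame: x ahead of the robot, y to its left, z up, the work surface at z = 0. Lengths are in m, angles in rad, forces in N, time in s.
With the tool pointing down it reaches from about 0.4 to 0.825 m from the base axis. Payload 7 kg.
Tool frame: the origin (TCP) lies midway between the tips of the shut fingers; the grasp point (between the pads) lies 19 mm behind it (bot.pinch_z is the distance from the TCP to the grasp point, in m); z points along the fingers, y is the line along which they close (so a half turn about z gives the same grasp; the last joint's range is limited). The gripper opens to 85 mm and grips with 20 to 120 N. Pads are 22 mm wide; open, the fingers measure 114 mm over their backs; the gripper's body (76 mm by 85 mm) begins 54 mm behind the grasp point. The pads swing forward as they close: fully open they stand 13 mm farther back than shut.
Start: joints at [0.288, 0.359, 0.012, 0, -1.224, -0.288], TCP at [0.675, -0, 0.231] pointing down, gripper open.
Joint ranges: [-3.07, 3.07], [-1.43, 2.12], [-1.02, 1.25], [-3.03, 1.67], [-3.05, -0], [-3.03, 3.03]. Speed limits (rad/s): [2.39, 2.39, 3.01, 3.14, 3.14, 3.14].

INTERFACE

Orientations are given as a rotation vector (axis times angle).
In Python, from cell import bot gives the robot as it stands. The module is installed in compiled form; this text tells all that it offers.
- The arm moves only by the shell command python3 -m pendant 'ROWS' [FORCE]. ROWS is JSON, a list of rows, each a list of 7 numbers: the shift along the world's x, y, z in mm, then the turn, a rotation vector about the world's x, y, z in rad, then the closure, from 0 (fully open) to 1 (shut). A call has 1 to 12 rows; each row shifts and turns the commanded pose from where the row before left it; what a row does not reach is not made up. A row lasts 1/12 s, in which the tool goes at most 41.7 mm and 7.16 degrees, less where a joint would pass 70% of its speed; a pose out of reach is approached as far as the arm can. A call is refused whole if a number of a shift passes 41.7 or a number of a turn 0.125, either way. A call with a gripper value outside its range is refused whole. The fingers move at their own pace and stop on an object; FORCE is the grip in N (left out, the last holds). Time passes only in rows, so rows that do not move let the fingers close. It gives the time, the measured TCP pose, the force, the opening and the grip force at its end, in the units of the state.
- bot.sense(): the state, without advancing time (a new reading comes with each control period).
- bot.get_image(name): name is "scene" or "side" or "wrist"; returns a dict with "img" (480x640x3 uint8, red, green, blue), "K" (3x3 intrinsics, pixels), "R" (3x3) and "t" (3): a world point X has camera coordinates R X + t. Camera axes: x right, y down, z forward; pixel columns grow to the right and rows downward; lengths in m; the calibration is good to about 2 mm. A picture is of the moment at which its call begins. There is no depth.
- bot.hand_in(): hands the job in; it is judged then, once.
The state is a dict: "t": time; "joint_positions": joint angles; "qd": joint speeds; "effort": joint torques, N m; "eef_pos": TCP position; "orientation": TCP orientation; "wrist_force": force on the tool from outside, world axes, zero at the start; "ft_torque": the same for the moment, N m; "gripper_width": opening from 0.0 (shut) to 1.0 (fully open); "gripper_force": force on a finger pad.
Only numpy, scipy, OpenCV 4.12 (cv2) and the standard library are available. Lean on these libraries where they do the work, as an engineer would, in place of code of your own. Each camera call takes 0.05 s, during which the arm holds its last target. There are 200 camera calls.

TASK

Pack the spare press plungers for dispatch: stand every plunger that is on the bench upright on the carton's floor, then fold the carton's two short flaps fully down and after them the two long flaps, so that it is shut flat; then take the reader pen from its stand, touch its tip for about a second on the middle of the large logger coin on the shut carton, then likewise on the small one, and put the pen back upright in its stand. Leave the beaker, the tape roll and the funnel where they are.

Things in the scene. Friction and masses are not known exactly. Their poses are not given: they have to be found in the camera images.
- carton: open cardboard carton, 116 x 186 mm outside and 67 mm high with its flaps shut, fixed to the bench by four low aluminium corner angles. Origin: centre of its underside, at z = 0. x runs across it, away from the robot; y runs along it, to the left; it is turned by up to 0.3 rad. Walls 3 mm thick; inner floor at z = 3 mm, 110 (x) by 180 (y) mm. A cross of low partitions (3 mm thick, up to z = 13 mm, along x = 0 and y = 0) makes four cells, each about 53 by 88 mm.
- flap_short_left (a joint): short flap, hinged at the top of the +y end of the carton (hinge line y = +93 mm, z = 60 mm in the carton's frame, parallel to its x). 108 mm wide, 50 mm long, 3 mm thick; shut, its top is at z = 63 mm. 0 = shut (lies flat over the mouth), 1.57 = stands straight up, 2.0 to 2.25 at the start (leans outward), 2.4 at most. Crease friction of 0.02 N m keeps it at any angle it is left at; a push of 1 to 2 N moves it.
- flap_short_right (a joint): the same short flap at the -y end (hinge line y = -93 mm, z = 60 mm)
- flap_long_near (a joint): long flap, hinged at the top of the -x side, nearest the robot (hinge line x = -58 mm, z = 64 mm in the carton's frame, parallel to its y). 184 mm wide, 57 mm long, 3 mm thick; joint values and friction as for the short flaps. Shut, it lies over the short flaps, its top at z = 67 mm. Carries the large logger.
- flap_long_far (a joint): the same long flap on the +x side (hinge line x = +58 mm, z = 64 mm). Carries the small logger.
- flap_short_left_edge (a point): middle of the free edge of that flap
- flap_short_right_edge (a point): middle of the free edge of that flap
- flap_long_near_edge (a point): middle of the free edge of that flap
- flap_long_far_edge (a point): middle of the free edge of that flap
- logger_large_top (a point): centre of the outer face of the large data logger, a steel coin 24 mm in diameter and 6 mm high fixed to the outer face of the near long flap, 28 mm from its hinge line and 45 mm from the flap's middle, towards the carton's +y (z = 73 mm in the carton's frame when the flap is shut)
- logger_small_top (a point): centre of the outer face of the small data logger, a steel coin 15 mm in diameter and 6 mm high fixed to the outer face of the far long flap, 28 mm from its hinge line and 45 mm from the flap's middle, towards the carton's -y (z = 73 mm in the carton's frame when the flap is shut)
- reader_pen: reader pen, upright, 125 mm long, 70 g. Origin: its tip, z up along the pen. Steel nose 8 mm in diameter from 0 to 30 mm, grey shank 14 mm to 56 mm, black collar 32 mm in diameter from 56 to 61 mm, grey handle 24 mm in diameter from 61 to 125 mm (grasp here). In the stand its tip is 14 mm above the bench.
- reader_tip (a point): the reader pen's tip
- reader_stand: stand of the reader pen, fixed to the bench: disc 90 mm in diameter, 8 mm high, with an upright tube, outside 38 mm, inside 23 mm in diameter, up to z = 70 mm, in which the pen's nose and shank hang while its collar rests on the tube's top. Origin: centre of its underside.
- beaker: glass beaker, 57 x 59 x 79 mm, a bystander. Origin: centre of its underside.
- tape_roll: roll of masking tape lying flat, 82 mm in diameter, 19 mm high, a bystander. Origin: centre of its underside.
- funnel: powder funnel standing on its rim, 69 mm in diameter, 72 mm high, a bystander. Origin: centre of its underside.
- plunger_a: press plunger, a solid steel plug with a slightly wider head (it grips and stands like a plain cylinder), 39 mm in diameter, 39 mm high, 280 g, standing upright on the bench to the right of the carton. Origin: centre of its underside, z up. Absent in some runs.
- plunger_b: press plunger, a solid steel plug with a slightly wider head (it grips and stands like a plain cylinder), 39 mm in diameter, 39 mm high, 280 g, standing upright on the bench to the right of the carton. Origin: centre of its underside, z up. Absent in some runs.
- plunger_c: press plunger, a solid steel plug with a slightly wider head (it grips and stands like a plain cylinder), 39 mm in diameter, 39 mm high, 280 g, standing upright on the bench to the right of the carton. Origin: centre of its underside, z up. Absent in some runs.
- plunger_d: press plunger, a solid steel plug with a slightly wider head (it grips and stands like a plain cylinder), 39 mm in diameter, 39 mm high, 280 g, standing upright on the bench to the right of the carton. Origin: centre of its underside, z up. Absent in some runs.
Things that resemble listed ones, but are neither listed nor needed, are in the scene too. What is meant by the reader_pen is not purple or red, and is the smaller of those in its own colour.

How it is judged:
By the outcome, as a careful person would: the job done as asked, in the order asked, and still so for the second after the job is handed in, with the robot touching nothing.
Of plunger_a, plunger_b, plunger_c, plunger_d only 2 to 4 are there at a start; the rules pass over those that are not, and their reading is None.
At some moment in a run one of plunger_a, plunger_b, plunger_c, plunger_d may be knocked a few centimetres aside while the robot is not near it.
It also fails if it takes over 210 s, if anything falls off the work surface, if the arm or the gripper's body presses on something with over 40 N, if the wrist force passes 120 N, or if a joint passes its speed limit or range.

## Working session

There is one attempt and no reset: what is moved stays moved. The work goes in short steps, Python scripts to look and compute and a shell command to move; the robot and the scene stay as the last step left them, time stands still between calls to the robot, and variables do not carry over. Pictures are saved under pics/ and viewed, at most 14 in all, crops included, and the job is handed in when it is done.

```bash
mkdir -p pics; cat > h.py <<'E'
import numpy as np, cv2
from cell import bot
def snap(name,fn):
    d=bot.get_image(name); np.savez(fn+'.npz',**d); cv2.imwrite('pics/'+fn+'.png',d['img'][:,:,::-1]); return d
def load(fn): return dict(np.load(fn+'.npz'))
def at(d,u,v,z):
    r=np.linalg.inv(d['K'])@np.array([u,v,1.]); R=d['R'];t=d['t']
    r=R.T@r; c=-R.T@t
    return c+r*(z-c[2])/r[2]
def px(d,X):
    p=d['K']@(d['R']@np.asarray(X,float)+d['t']); return p[:2]/p[2]
E
python3 - <<'E'
from h import *
for n in ("scene","side","wrist"):
    d=snap(n,n+"0"); print(n,(-d['R'].T@d['t']).round(3),d['R'][2].round(2))
s=bot.sense();print(s)
E
```

```text
scene [-0.059 -0.61   1.142] [ 0.46  0.45 -0.77]
side [-0.161 -0.161  1.359] [ 0.5   0.11 -0.86]
wrist [ 0.675 -0.082  0.373] [-0.    0.32 -0.95]
{'t': 0.15, 'joint_positions': array([ 2.88119836e-01,  3.59230619e-01,  1.12759884e-02, -2.37944328e-04,
       -1.22413920e+00, -2.88131472e-01]), 'qd': array([-4.23458467e-05, -1.49101113e-03,  1.67836694e-03, -4.31339008e-04,
        9.87118647e-04,  1.16247026e-03]), 'effort': array([-2.36291526e-03, -5.83877099e+01,  2.93650192e+01,  6.94064632e+00,
       -4.26741812e-03,  1.52487612e-06]), 'eef_pos': array([ 6.74626954e-01, -2.20710045e-05,  2.30579489e-01]), 'orientation': array([ 2.22060755e+00, -2.22081324e+00, -1.28070191e-03]), 'wrist_force': array([ 0.86917563, -1.09728134, -0.0859793 ]), 'ft_torque': array([ 0.00546866, -0.03609365, -0.01095133]), 'gripper_force': 0.0, 'gripper_width': 0.9986737530897106}
```

View pics/scene0.png

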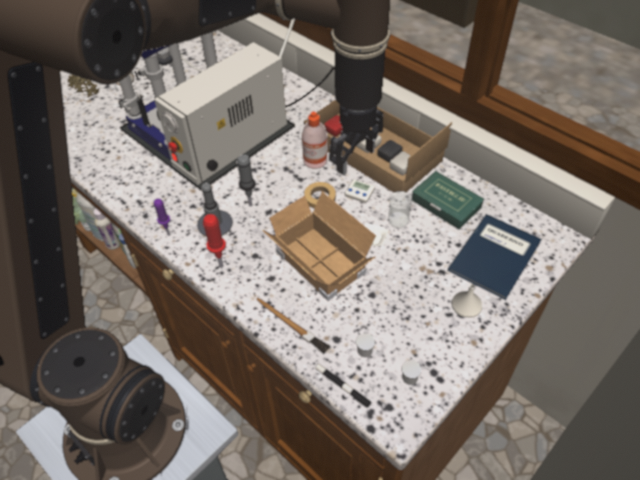

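View pics/side0.png

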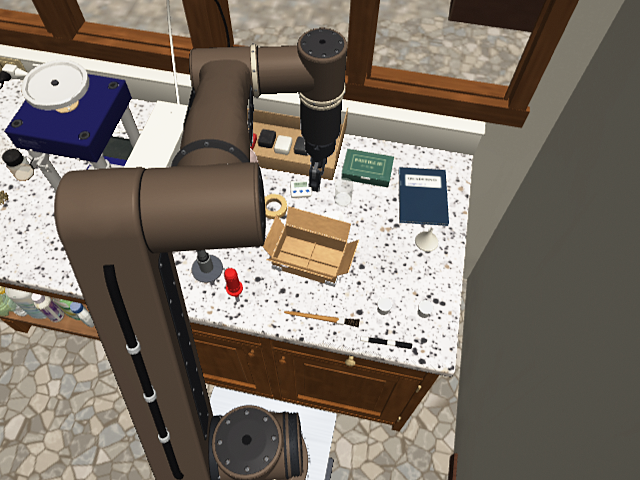

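The scene view shows the carton at about (320,245), two plungers at (366,345) and (411,372), the stand at (213,222) with a grey pen, a second grey pen at (246,175), and purple and red lookalikes. The side view confirms the two plungers at (385,303) and (423,309).

```bash
python3 - <<'E'
from h import *
a=cv2.imread('pics/scene0.png');b=cv2.imread('pics/side0.png')
def c(im,x,y,w,h,f): return cv2.resize(im[y:y+h,x:x+w],(400,300),interpolation=cv2.INTER_CUBIC)
o=np.vstack([np.hstack([c(a,140,140,160,120,0),c(a,250,180,160,120,0)]),np.hstack([c(a,300,300,160,120,0),c(b,240,200,160,120,0)])])
cv2.imwrite('pics/comp1.png',o)
A=load('scene0');B=load('side0')
for n,p,q,z in (("p1",(366,345),(385,303),.02),("p2",(411,372),(423,309),.02)):
    print(n,at(A,*p,z),at(B,*q,z))
E
```

```text
p1 [ 0.45216011 -0.23107419  0.02      ] [ 0.45885198 -0.23276996  0.02      ]
p2 [ 0.46672197 -0.33880619  0.02      ] [ 0.46349563 -0.33582797  0.02      ]
```

View pics/comp1.png

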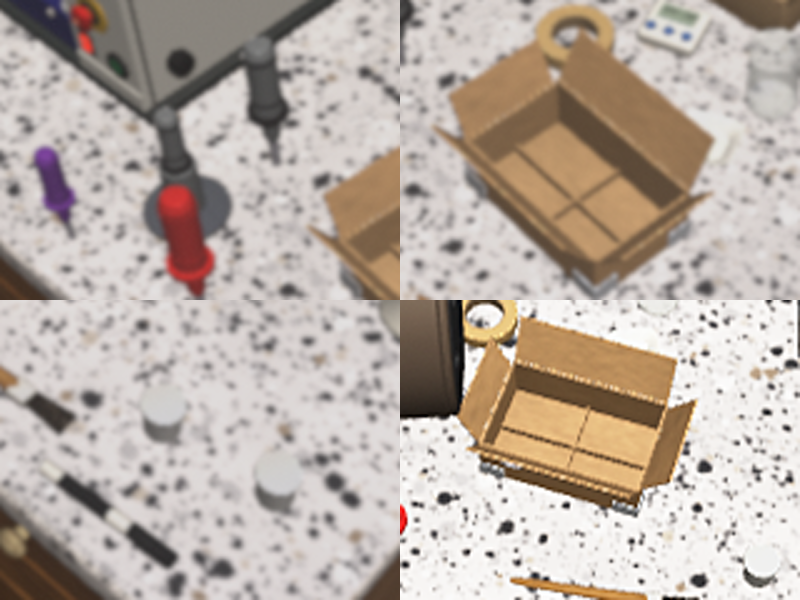

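View pics/wrist0.png

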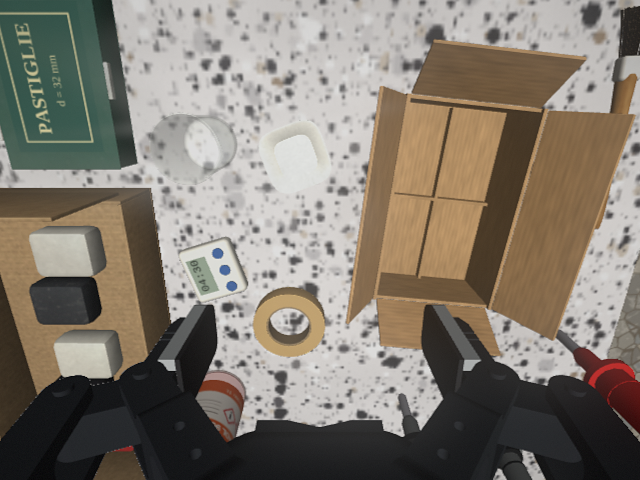

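The composite shows only two plungers, all four flaps leaning outward, and the smaller grey pen in the stand. The red pen is in front of it at scene (218,258). The wrist view shows the cross centre at (433,201), with partition ends at (394,193), (487,205), (449,107) and (418,277).

```bash
python3 - <<'E'
from h import *
from scipy.optimize import least_squares
A=load('scene0');B=load('side0');W=load('wrist0')
print("cross",at(W,433,201,.013),at(A,319.2,262,.013),at(B,310,256.8,.013))
P=[at(W,*p,.013)[:2] for p in ((394,193),(487,205),(449,107),(418,277))];print(np.round(P,4))
d=P[3]-P[2];print("yaw from x=0 line",np.arctan2(-d[0],d[1]));d=P[0]-P[1];print(np.arctan2(d[1],d[0]))
def tri(obs):
    M=[];b=[]
    for D,(u,v) in obs:
        r=D['R'].T@np.linalg.inv(D['K'])@np.array([u,v,1.]);r/=np.linalg.norm(r);c=-D['R'].T@D['t'];Q=np.eye(3)-np.outer(r,r);M.append(Q);b.append(Q@c)
    return np.linalg.solve(sum(M),sum(b)).round(4)
print("stand disc",at(A,214.8,222,.008),"pentop",at(A,206.4,186.8,.139),"side disc",at(B,206,268,.008))
print("red tip",at(A,218,262,0),at(W,560,335,0),tri([(A,(218,262)),(W,(560,335))]))
print("big grey tip",at(A,251,205,0),at(W,402,397,0),tri([(A,(251,205)),(W,(402,397))]))
print("purple",at(A,168,234,0))
# plunger blob centroid (top face) search
for D,c in ((A,(366,341)),(A,(411,368)),(B,(385,300)),(B,(423,308))):
    print(at(D,*c,.039).round(4))
E
```

```text
cross [0.55735379 0.00177063 0.013     ] [ 0.54912219 -0.00422587  0.013     ] [ 0.55857549 -0.00164146  0.013     ]
[[ 0.5978 -0.0065]
 [ 0.5014  0.006 ]
 [ 0.5514 -0.0889]
 [ 0.5652  0.0871]]
yaw from x=0 line -0.07847281023415098
-0.12926857577463255
stand disc [0.46698262 0.27860058 0.008     ] pentop [0.46415348 0.27438225 0.139     ] side disc [0.46203546 0.28020808 0.008     ]
red tip [0.3930883  0.18172798 0.        ] [0.38299662 0.17015653 0.        ] [0.3883 0.1694 0.0095]
big grey tip [0.57194582 0.26006295 0.        ] [0.5670253  0.26279438 0.        ] [0.5688 0.2562 0.0062]
purple [0.36623876 0.34102725 0.        ]
[ 0.4507 -0.2314  0.039 ]
[ 0.4648 -0.338   0.039 ]
[ 0.4587 -0.2305  0.039 ]
[ 0.4575 -0.333   0.039 ]
```

```bash
python3 -m pendant '[[-17.5,-28,0,0,0,0,0],[-17.5,-28,0,0,0,0,0],[-17.5,-28,0,0,0,0,0],[-17.5,-28,0,0,0,0,0],[-17.5,-28,0,0,0,0,0],[-17.5,-28,0,0,0,0,0],[-17.5,-28,0,0,0,0,0],[-17.5,-28,0,0,0,0,0],[-17.5,-28,0,0,0,0,0],[-17.5,-28,0,0,0,0,0],[0,0,0,0,0,0,0],[0,0,0,0,0,0,0]]'
python3 - <<'E'
from h import *
snap('wrist','w1')
E
```

```text
t: 1.15
eef_pos: [0.4989, -0.2813, 0.2312]
orientation: [2.218, -2.225, -0.0]
wrist_force: [0.1, 0.3, -0.3]
gripper_width: 1.001
gripper_force: 0.0
```

View pics/w1.png

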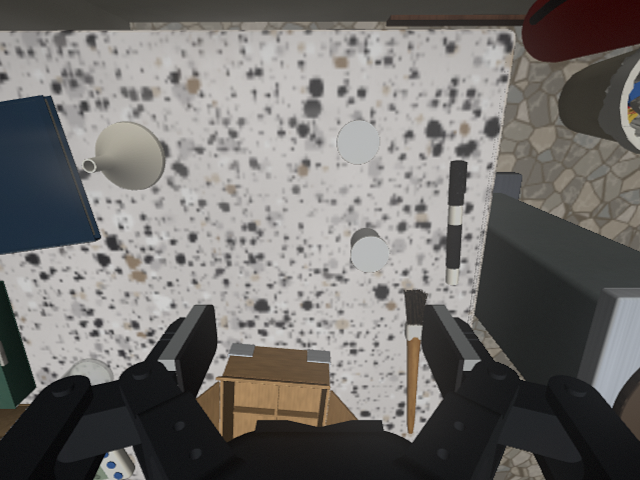

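The plunger tops are at about (358,142) and (371,254), and nothing else stands on that side.

```bash
python3 - <<'E'
from h import *
W=load('w1')
for c in ((358,142),(371,254)): print(at(W,*c,.039).round(4))
g=cv2.cvtColor(W['img'],cv2.COLOR_RGB2GRAY)
h=cv2.HoughCircles(cv2.GaussianBlur(g,(5,5),1),cv2.HOUGH_GRADIENT,1,60,param1=80,param2=18,minRadius=16,maxRadius=26)
for x,y,r in h[0]:
    if 300<x<420 and 100<y<300: print(x,y,r,at(W,x,y,.039).round(4),"diam",np.linalg.norm(at(W,x-r,y,.039)-at(W,x+r,y,.039)))
E
```

```text
[ 0.4633 -0.3397  0.039 ]
[ 0.4468 -0.2311  0.039 ]
370.5 255.5 19.6 [ 0.4473 -0.2295  0.039 ] diam 0.039220756212941986
```

```bash
python3 -m pendant '[[-4.2,4.2,0,0,0,0.1233,0],[-4.2,4.2,0,0,0,0.1233,0],[-4.2,4.2,0,0,0,0.1233,0],[-4.2,4.2,0,0,0,0.1233,0],[-4.2,4.2,0,0,0,0.1233,0],[-4.2,4.2,0,0,0,0.1233,0],[-4.2,4.2,0,0,0,0.1233,0],[-4.2,4.2,0,0,0,0.1233,0],[-4.2,4.2,0,0,0,0.1233,0],[-4.2,4.2,0,0,0,0.1233,0],[-4.2,4.2,0,0,0,0.1233,0],[-4.2,4.2,0,0,0,0.1233,0]]'
python3 -m pendant '[[0,0,-33,0,0,0,0],[0,0,-33,0,0,0,0],[0,0,-30,0,0,0,0],[0,0,0,0,0,0,0]]'
python3 - <<'E'
from h import *
d=snap('wrist','w2');snap('side','s2')
s=bot.sense();print(s['joint_positions'].round(2))
for X in ([.449,-.230,.039],[.463,-.338,.039]): print(px(d,X))
E
```

```text
t: 2.2
eef_pos: [0.45, -0.2283, 0.2312]
orientation: [-3.139, 0.131, 0.0]
wrist_force: [-0.9, -0.7, 0.1]
gripper_width: 0.998
gripper_force: 0.0
t: 2.53
eef_pos: [0.4465, -0.2277, 0.1301]
orientation: [-3.136, 0.143, 0.014]
wrist_force: [-1.2, 1.0, -0.7]
gripper_width: 1.003
gripper_force: 0.0
[-0.08  0.17 -0.49  0.   -0.92  1.56]
[322.16040208 235.31336263]
[482.64588743 201.56237114]
```

View pics/w2.png

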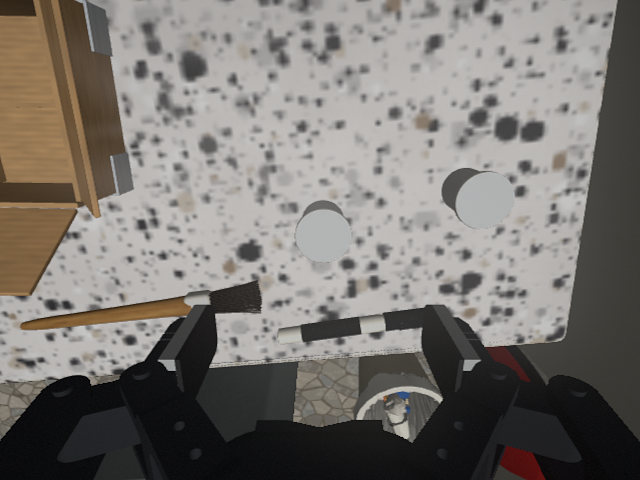

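The plunger tops appear at (323,235) and (484,200), within 2 px of my estimate. Next: descend and grip.

```bash
python3 -m pendant '[[1,-1,-30,0,0,0,0],[1,-1,-30,0,0,0,0],[0,0,-30,0,0,0,0],[0,0,-18,0,0,0,0],[0,0,-10,0,0,0,0],[0,0,0,0,0,0,0],[0,0,0,0,0,0,0]]'
python3 -m pendant '[[0,0,0,0,0,0,0.7],[0,0,0,0,0,0,0.7],[0,0,0,0,0,0,0.7],[0,0,0,0,0,0,0.7],[0,0,0,0,0,0,0.7],[0,0,0,0,0,0,0.7],[0,0,0,0,0,0,0.7],[0,0,0,0,0,0,0.7]]' 50
```

```text
t: 3.22
eef_pos: [0.4531, -0.2317, 0.0187]
orientation: [3.138, -0.142, 0.002]
wrist_force: [-0.4, 0.8, 1.0]
gripper_width: 1.003
gripper_force: 0.0
t: 3.88
eef_pos: [0.4523, -0.2316, 0.0185]
orientation: [3.138, -0.143, 0.003]
wrist_force: [-1.8, 3.2, 10.1]
gripper_width: 0.438
gripper_force: 49.1
```

```bash
python3 -m pendant '[[0,0,0,0,0,0,0.3],[0,0,0,0,0,0,0.3],[0,0,0,0,0,0,0.3],[-2,1,-6,0,0,0,0.3],[0,0,-5,0,0,0,0.3],[0,0,0,0,0,0,0.3]]'
python3 -m pendant '[[0,0,0,0,0,0,0.7],[0,0,0,0,0,0,0.7],[0,0,0,0,0,0,0.7],[0,0,0,0,0,0,0.7],[0,0,0,0,0,0,0.7]]' 60
python3 -m pendant '[[0,0,10,0,0,0,0.7],[0,0,30,0,0,0,0.7],[0,0,40,0,0,0,0.7],[0,0,40,0,0,0,0.7],[0,0,0,0,0,0,0.7],[0,0,0,0,0,0,0.7]]' 60
python3 - <<'E'
from h import *
print(bot.pinch_z); snap('wrist','w3')
E
```

```text
t: 4.38
eef_pos: [0.4485, -0.2304, 0.005]
orientation: [-3.138, 0.144, 0.003]
wrist_force: [-0.4, -0.2, 0.6]
gripper_width: 0.702
gripper_force: 0.0
t: 4.8
eef_pos: [0.4495, -0.2307, 0.0063]
orientation: [3.138, -0.143, -0.0]
wrist_force: [-0.9, -1.5, -0.5]
gripper_width: 0.44
gripper_force: 60.2
t: 5.3
eef_pos: [0.4511, -0.2306, 0.1291]
orientation: [3.138, -0.143, 0.009]
wrist_force: [-1.0, 0.3, -4.9]
gripper_width: 0.439
gripper_force: 61.3
0.0187
```

View pics/w3.png

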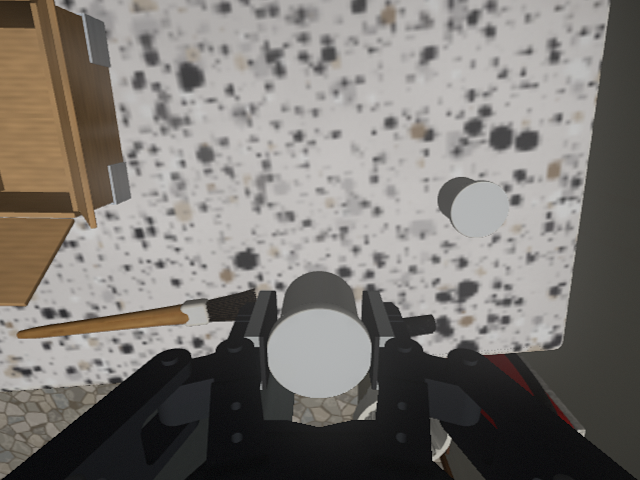

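The plunger is held between the pads at (320,350). The second one is at (480,208), unmoved.

```bash
python3 -m pendant '[[0,0,36,0,0,0,0.7],[0,0,36,0,0,0,0.7],[13,31,0,0,0,0,0.7],[13,31,0,0,0,0,0.7],[13,31,0,0,0,0,0.7],[13,31,0,0,0,0,0.7],[13,31,0,0,0,0,0.7],[13,31,0,0,0,0,0.7],[0,0,0,0,0,0,0.7],[0,0,0,0,0,0,0.7]]'
python3 - <<'E'
from h import *
snap('wrist','w4')
E
```

```text
t: 6.18
eef_pos: [0.5268, -0.0431, 0.196]
orientation: [3.138, -0.139, -0.007]
wrist_force: [-0.9, -0.2, -3.7]
gripper_width: 0.443
gripper_force: 61.9
```

View pics/w4.png

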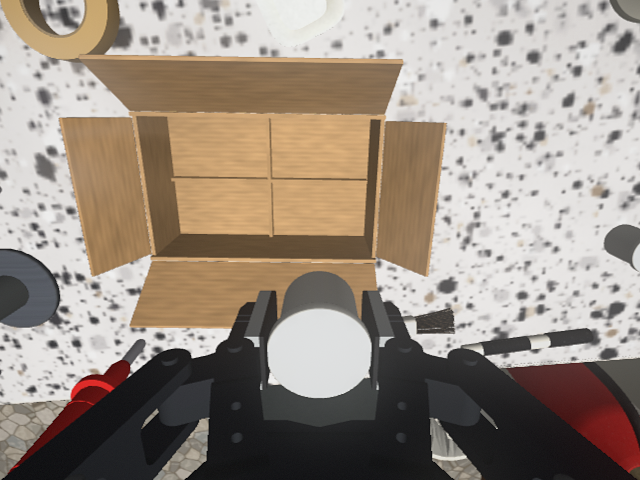

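The wrist view shows the cross centre at (271,179). Flap corners: far (80,56)/(403,61), left (60,118)/(92,275), right (446,124)/(428,275), near (131,327).

```bash
cat >> h.py <<'E'
def cw(c,p):
    k,s=np.cos(c[2]),np.sin(c[2]); return np.array([c[0]+k*p[0]-s*p[1],c[1]+s*p[0]+k*p[1],p[2]])
E
python3 - <<'E'
from h import *
from scipy.optimize import least_squares
W=load('w4')
def f(q):
    c=q[:3];o=[]
    C,S=np.cos(q[3:]),np.sin(q[3:])   # L,R,N,F
    pts=[((0,0,.013),(271,179)),((0,.09,.013),(173,178)),((0,-.09,.013),(368,180)),
     ((.054,.093-.05*C[0],.06+.05*S[0]),(60,118)),((-.054,.093-.05*C[0],.06+.05*S[0]),(92,275)),
     ((.054,-.093+.05*C[1],.06+.05*S[1]),(446,124)),((-.054,-.093+.05*C[1],.06+.05*S[1]),(428,275)),
     ((-.058+.057*C[2],.092,.064+.057*S[2]),(131,327)),
     ((.058-.057*C[3],.092,.064+.057*S[3]),(80,56)),((.058-.057*C[3],-.092,.064+.057*S[3]),(403,61))]
    # near: far edges swap handled by sign order
    return np.concatenate([px(W,cw(c,p))-np.array(u) for p,u in pts])
# image up = -? camera on far side looking back: determine by start value
r=None
for fl in (0,1):
    r=least_squares(f,[.557,0,-.09,2.1,2.1,2.1,2.1]);
print(r.x.round(4));print(r.fun.reshape(-1,2).round(1))
np.save('carton.npy',r.x); c=r.x[:3]
for p in ((-.025,-.046),(.025,-.046),(-.025,.046)): print(p,cw(c,(*p,0)).round(4))
E
```

```text
[ 5.5530e-01 -1.1000e-03 -1.0130e-01  2.0637e+00  2.2620e+00  2.2035e+00
  2.1040e+00]
[[-1.1  1.3]
 [-2.5  1. ]
 [ 1.   1.5]
 [-0.8 -1.2]
 [ 0.5  1.1]
 [ 0.7 -2.1]
 [-0.1  1.5]
 [ 0.2 -0.2]
 [-0.7  0.1]
 [ 1.9 -0.3]]
(-0.025, -0.046) [ 0.5258 -0.0444  0.    ]
(0.025, -0.046) [ 0.5755 -0.0494  0.    ]
(-0.025, 0.046) [0.5351 0.0472 0.    ]
```

```bash
python3 -m pendant '[[0,-1,-30,0,0,-0.01,0.7],[0,0,-30,0,0,0,0.7],[0,0,-30,0,0,0,0.7],[0,0,-30,0,0,0,0.7],[0,0,-25,0,0,0,0.7],[0,0,-20,0,0,0,0.7],[0,0,-10,0,0,0,0.7],[0,0,-5,0,0,0,0.7],[0,0,0,0,0,0,0.7],[0,0,0,0,0,0,0.7]]'
```

```text
t: 7.07
eef_pos: [0.5278, -0.046, 0.0188]
orientation: [3.137, -0.159, 0.0]
wrist_force: [-0.4, 0.1, -2.7]
gripper_width: 0.445
gripper_force: 62.7
```

```bash
python3 -m pendant '[[-1,1,-4,0,0,0,0.7],[0,0,-4,0,0,0,0.7],[0,0,0,0,0,0,0.7],[0,0,0,0,0,0,0.45],[0,0,0,0,0,0,0.42],[0,0,0,0,0,0,0.42]]'
python3 -m pendant '[[0,0,10,0,0,0,0.42],[0,0,25,0,0,0,0.42],[0,0,35,0,0,0,0.42],[0,0,40,0,0,0,0.42],[0,0,40,0,0,0,0.42],[0,0,30,0,0,0,0.3],[0,0,0,0,0,0,0.3]]'
python3 - <<'E'
from h import *
W=snap('wrist','w5')
im=W['img']; cv2.imwrite('pics/w5c.png',im[100:420,100:540,::-1])
E
```

```text
t: 7.57
eef_pos: [0.5328, -0.0408, 0.0146]
orientation: [-3.133, 0.153, -0.02]
wrist_force: [0.6, 20.2, 18.7]
gripper_width: 0.581
gripper_force: 4.4
t: 8.15
eef_pos: [0.5303, -0.0445, 0.1986]
orientation: [-3.136, 0.157, -0.02]
wrist_force: [0.9, -0.5, -0.0]
gripper_width: 0.704
gripper_force: 0.0
```

View pics/w5.png

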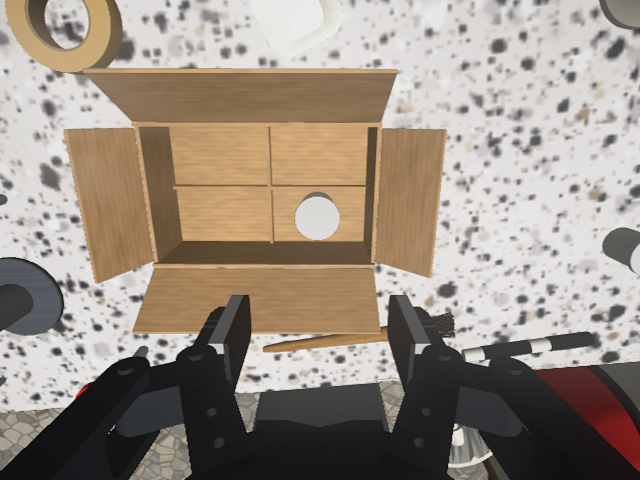

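The plunger stands in the near-right cell with its top at (317,216). Plunger B is visible at the right edge near (630,248).

```bash
python3 - <<'E'
from h import *
W=load('w5'); c=np.load('carton.npy')[:3]
p=at(W,317,217,.042);print(p); k,s=np.cos(c[2]),np.sin(c[2]);d=p[:2]-c[:2];print("in carton",k*d[0]+s*d[1],-s*d[0]+k*d[1])
print(px(W,[.463,-.338,.039]), px(W,[.463,-.338,.0]))
print(cw(c,(.025,-.046,0)))
E
python3 -m pendant '[[-6,-30,0,0,0,0,0.3],[-6,-30,0,0,0,0,0.3],[-6,-30,0,0,0,0,0.3],[-6,-30,0,0,0,0,0.3],[-7,-30,0,0,0,0,0.3],[-7,-30,0,0,0,0,0.3],[-7,-30,-10,0,0,0,0.2],[-7,-30,-20,0,0,0,0.2],[-7,-30,-20,0,0,0,0.2],[-8,-24,-20,0,0,0,0.2],[0,0,0,0,0,0,0.2],[0,0,0,0,0,0,0.2]]'
python3 - <<'E'
from h import *
W=snap('wrist','w6')
print(px(W,[.463,-.338,.039]))
g=cv2.cvtColor(W['img'],cv2.COLOR_RGB2GRAY)
h=cv2.HoughCircles(cv2.GaussianBlur(g,(5,5),1),cv2.HOUGH_GRADIENT,1,60,param1=80,param2=18,minRadius=20,maxRadius=36)
for x,y,r in h[0]: print(x,y,r,at(W,x,y,.039).round(4),"diam",np.linalg.norm(at(W,x-r,y,.039)-at(W,x+r,y,.039)).round(4))
E
```

```text
[ 0.53063745 -0.04248982  0.042     ]
in carton -0.02035354593976254 -0.043639661163879705
[651.14182198 257.01275776] [617.03056192 242.89625393]
[ 0.57552001 -0.04942318  0.        ]
t: 9.2
eef_pos: [0.4577, -0.3395, 0.1187]
orientation: [-3.136, 0.163, 0.005]
wrist_force: [-0.1, 0.0, 1.0]
gripper_width: 0.796
gripper_force: 0.0
[315.98049214 238.05397615]
318.5 239.5 31.0 [ 0.4618 -0.3395  0.039 ] diam 0.0405
316.5 393.5 24.3 [ 0.3377 -0.325   0.039 ] diam 0.0372
```

```bash
python3 -m pendant '[[2,0,-30,0,0,0,0.2],[2,0,-30,0,0,0,0.2],[0,0,-25,0,0,0,0.2],[0,0,-15,0,0,0,0.2],[0,0,-10,0,0,0,0.2],[0,0,0,0,0,0,0.2],[0,0,0,0,0,0,0.2]]'
```

```text
t: 9.83
eef_pos: [0.4644, -0.3383, 0.0111]
orientation: [3.137, -0.157, 0.001]
wrist_force: [0.1, -0.1, 0.6]
gripper_width: 0.797
gripper_force: 0.0
```

```bash
python3 -m pendant '[[-2,-1,-5,0,0,0,0.2],[0,0,0,0,0,0,0.2],[0,0,0,0,0,0,0.7],[0,0,0,0,0,0,0.7],[0,0,0,0,0,0,0.7],[0,0,0,0,0,0,0.7],[0,0,0,0,0,0,0.7],[0,0,0,0,0,0,0.7],[0,0,10,0,0,0,0.7],[0,0,30,0,0,0,0.7],[0,0,40,0,0,0,0.7],[0,0,40,0,0,0,0.7]]' 60
python3 -m pendant '[[0,0,40,0,0,0,0.7],[0,10,30,0,0,0,0.7],[13,31,0,0,0,0,0.7],[13,31,0,0,0,0,0.7],[13,31,0,0,0,0,0.7],[13,31,0,0,0,0,0.7],[13,31,0,0,0,0,0.7],[13,31,0,0,0,0,0.7],[13,31,0,0,0,0,0.7],[13,31,0,0,0,0,0.7],[11,31,0,0,0,0,0.7],[0,0,0,0,0,0,0.7]]' 60
python3 -m pendant '[[0,0,0,0,0,0,0.7],[0,0,0,0,0,0,0.7]]'
```

```text
t: 10.83
eef_pos: [0.4602, -0.3392, 0.1262]
orientation: [-3.137, 0.159, 0.005]
wrist_force: [2.1, -0.7, -4.1]
gripper_width: 0.438
gripper_force: 60.8
t: 11.83
eef_pos: [0.5781, -0.0462, 0.1955]
orientation: [-3.137, 0.154, -0.001]
wrist_force: [0.5, -0.7, -3.2]
gripper_width: 0.441
gripper_force: 61.3
t: 12.0
eef_pos: [0.576, -0.0505, 0.1953]
orientation: [3.138, -0.158, -0.001]
wrist_force: [-0.2, -0.7, -3.3]
gripper_width: 0.438
gripper_force: 61.3
```

```bash
python3 -m pendant '[[1,1,-30,0,0,0,0.7],[0,0,-30,0,0,0,0.7],[0,0,-30,0,0,0,0.7],[0,0,-30,0,0,0,0.7],[0,0,-25,0,0,0,0.7],[0,0,-20,0,0,0,0.7],[0,0,-8,0,0,0,0.7],[0,0,-4,0,0,0,0.7],[0,0,-4,0,0,0,0.7],[0,0,0,0,0,0,0.7],[0,0,0,0,0,0,0.7],[0,0,0,0,0,0,0.7]]'
```

```text
t: 13.0
eef_pos: [0.5785, -0.0496, 0.0156]
orientation: [-3.137, 0.159, -0.004]
wrist_force: [-0.2, 0.2, -1.6]
gripper_width: 0.441
gripper_force: 61.2
```

```bash
python3 -m pendant '[[0,0,-3,0,0,0,0.7],[0,0,-2,0,0,0,0.7],[0,0,0,0,0,0,0.7],[0,0,0,0,0,0,0.7]]'
python3 -m pendant '[[0,0,0,0,0,0,0.5],[0,0,0,0,0,0,0.5],[0,0,0,0,0,0,0.48],[0,0,0,0,0,0,0.48]]'
python3 -m pendant '[[0,0,10,0,0,0,0.48],[0,0,25,0,0,0,0.48],[0,0,35,0,0,0,0.48],[0,0,40,0,0,0,0.48],[0,0,40,0,0,0,0.48],[0,0,35,0,0,0,0.48],[-20,30,0,0,0,0,0.48],[-20,20,0,0,0,0,0.48],[0,0,0,0,0,0,0.48],[0,0,0,0,0,0,0.48]]'
python3 - <<'E'
from h import *
W=snap('wrist','w7')
E
```

```text
t: 13.33
eef_pos: [0.5804, -0.049, 0.014]
orientation: [-3.137, 0.155, -0.01]
wrist_force: [-7.3, 6.0, 31.8]
gripper_width: 0.441
gripper_force: 70.9
t: 13.67
eef_pos: [0.5809, -0.0463, 0.0137]
orientation: [-3.134, 0.155, -0.012]
wrist_force: [-10.4, 23.1, 28.5]
gripper_width: 0.521
gripper_force: 12.9
t: 14.5
eef_pos: [0.5374, 0.0011, 0.1959]
orientation: [-3.137, 0.156, -0.004]
wrist_force: [-0.3, 0.3, 0.8]
gripper_width: 0.521
gripper_force: 0.0
```

View pics/w7.png

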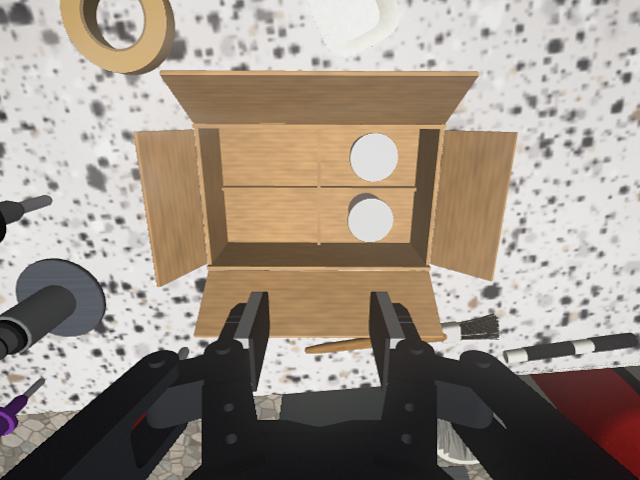

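Both plungers are in the right-hand cells, with tops at (374,157) and (371,219). I'll check their heights and uprightness numerically, since contact came earlier than expected.

```bash
python3 - <<'E'
from h import *
W=load('w7'); c=np.load('carton.npy')[:3]
def inc(p):
    k,s=np.cos(c[2]),np.sin(c[2]);d=p[:2]-c[:2]; return np.round([k*d[0]+s*d[1],-s*d[0]+k*d[1]],4)
im=W['img'];hsv=cv2.cvtColor(im,cv2.COLOR_RGB2HSV)
for box in ((345,130,405,188),(340,190,400,246)):
    x0,y0,x1,y1=box
    m=((hsv[y0:y1,x0:x1,1]<40)&(hsv[y0:y1,x0:x1,2]>170)).astype(np.uint8)
    cs,_=cv2.findContours(m,cv2.RETR_EXTERNAL,cv2.CHAIN_APPROX_NONE);k=max(cs,key=cv2.contourArea)
    (u,v),ax,a=cv2.fitEllipse(cv2.convexHull(k));u+=x0;v+=y0
    p=at(W,u,v,.042);print(u,v,ax,a,inc(p),p)
    # expected outline
    n=[px(W,p+[.0195*np.cos(t),.0195*np.sin(t),0]) for t in np.linspace(0,6.28,40)]
    print("expected ellipse z=.042",cv2.fitEllipse(np.float32(n)))
print("cross px model",px(W,cw(c,(0,0,.013))))
cv2.imwrite('pics/w7c.png',cv2.resize(im[110:260,300:450,::-1],(600,600),interpolation=cv2.INTER_CUBIC))
E
```

```text
373.6636333465576 156.92971420288086 (46.59845733642578, 49.02165985107422) 37.8071174621582 [ 0.0319 -0.0436] [ 0.58259705 -0.04771253  0.042     ]
expected ellipse z=.042 ((373.6896057128906, 156.41220092773438), (47.36714172363281, 49.83060073852539), 35.469058990478516)
370.1524066925049 219.8409252166748 (42.54770278930664, 45.46127700805664) 63.88120651245117 [-0.0211 -0.0432] [ 0.52995101 -0.04201964  0.042     ]
expected ellipse z=.042 ((370.17425537109375, 219.4031524658203), (43.37697219848633, 46.029605865478516), 65.60669708251953)
cross px model [319.71117832 188.83825155]
```

View pics/w7c.png

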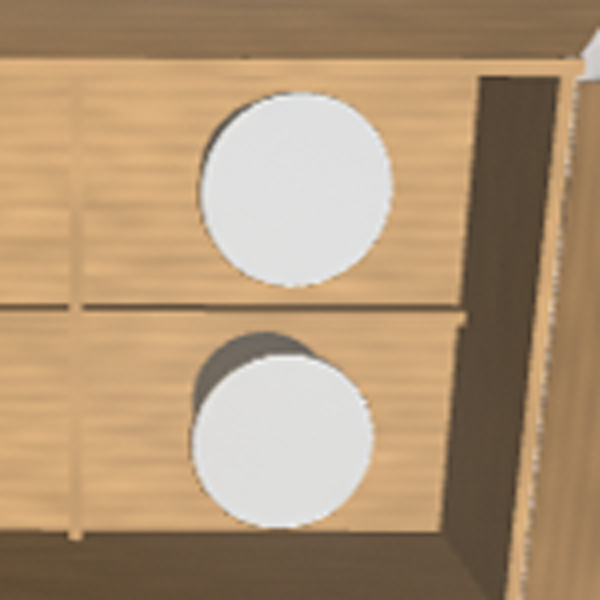

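Top outline sizes match a height of 42 mm, so both plungers stand upright inside their cells. Next is the left short flap: shut the fingers, go outside it, and sweep.

```bash
python3 -m pendant '[[8,34.5,0,0,0,0,1],[8,34.5,0,0,0,0,1],[8,34.5,0,0,0,0,1],[8,34.5,0,0,0,0,1],[0,0,0,0,0,0,1],[0,0,0,0,0,0,1],[0,0,-35,0,0,0,1],[0,0,-35,0,0,0,1],[0,0,-25,0,0,0,1],[0,0,-12,0,0,0,1],[0,0,0,0,0,0,1],[0,0,0,0,0,0,1]]' 40
python3 -m pendant '[[-1,-10,0,0,0,0,1],[-1,-12,0,0,0,0,1],[-1,-12,0,0,0,0,1],[0,0,0,0,0,0,1]]'
```

```text
t: 15.55
eef_pos: [0.5697, 0.1371, 0.087]
orientation: [3.136, -0.16, -0.002]
wrist_force: [0.5, 0.8, 1.0]
gripper_width: 0.001
gripper_force: 0.0
t: 15.88
eef_pos: [0.5664, 0.1021, 0.0884]
orientation: [-3.137, 0.161, -0.001]
wrist_force: [0.0, -0.0, 0.1]
gripper_width: -0.001
gripper_force: 0.0
```

```bash
python3 -m pendant '[[-1,-11,1,0,0,0,1],[-1,-10,-1,0,0,0,1],[-1,-8,-5,0,0,0,1],[-1,-7,-7,0,0,0,1],[-0.5,-5,-7,0,0,0,1],[0,-2,-3,0,0,0,1],[0,0,-2,0,0,0,1],[0,0,0,0,0,0,1],[0,0,0,0,0,0,1]]'
```

```text
t: 16.63
eef_pos: [0.5617, 0.0609, 0.0631]
orientation: [3.136, -0.159, -0.002]
wrist_force: [-0.9, -1.9, 2.8]
gripper_width: -0.0
gripper_force: 1.3
```

```bash
python3 -m pendant '[[0,0,-1,0,0,0,1],[0,0,0,0,0,0,1],[0,0,30,0,0,0,1],[0,0,40,0,0,0,1],[0,0,40,0,0,0,1],[-3,-31,0,0,0,0,1],[-3,-31,0,0,0,0,1],[-3,-31,0,0,0,0,1],[-3,-31,0,0,0,0,1],[-3,-31,0,0,0,0,1],[-3,-31,0,0,0,0,1],[-3,-28,0,0,0,0,1]]'
python3 -m pendant '[[0,0,0,0,0,0,1],[0,0,-30,0,0,0,1],[0,0,-30,0,0,0,1],[0,0,-20,0,0,0,1],[0,0,-5,0,0,0,1],[0,0,0,0,0,0,1],[0,0,0,0,0,0,1]]'
```

```text
t: 17.63
eef_pos: [0.5409, -0.1539, 0.1721]
orientation: [-3.137, 0.158, -0.0]
wrist_force: [0.7, -0.0, -0.2]
gripper_width: 0.0
gripper_force: 0.0
t: 18.22
eef_pos: [0.5418, -0.1524, 0.0879]
orientation: [3.137, -0.158, 0.001]
wrist_force: [-0.2, 0.2, 0.1]
gripper_width: -0.0
gripper_force: 0.0
```

```bash
python3 -m pendant '[[1,12,0,0,0,0,1],[1,12,0,0,0,0,1],[1,12,0,0,0,0,1],[1,12,0,0,0,0,1],[1,11,1,0,0,0,1],[1,10,-1,0,0,0,1],[1,8,-5,0,0,0,1],[1,7,-7,0,0,0,1],[0.5,5,-7,0,0,0,1],[0,2,-3,0,0,0,1],[0,0,-2,0,0,0,1],[0,0,0,0,0,0,1]]'
python3 -m pendant '[[0,0,-1,0,0,0,1],[0,0,0,0,0,0,1]]'
python3 - <<'E'
from h import *
from cell import bot
snap('side','s8')
E
```

```text
t: 19.22
eef_pos: [0.5492, -0.0608, 0.063]
orientation: [-3.138, 0.158, 0.003]
wrist_force: [-2.5, 4.1, 6.3]
gripper_width: 0.001
gripper_force: 3.0
t: 19.38
eef_pos: [0.5493, -0.0609, 0.0628]
orientation: [-3.137, 0.158, 0.002]
wrist_force: [-6.3, 6.2, 15.0]
gripper_width: 0.0
gripper_force: 7.5
```

```bash
python3 -m pendant '[[0,0,30,0,0,0,1],[0,0,40,0,0,0,1],[0,0,40,0,0,0,1],[-27,18,0,0,0,0,1],[-27,18,0,0,0,0,1],[-27,18,0,0,0,0,1],[-27,18,0,0,0,0,1],[0,0,0,0,0,0,1],[0,0,-30,0,0,0,1],[0,0,-30,0,0,0,1],[0,0,-20,0,0,0,1],[0,0,0,0,0,0,1]]'
python3 -m pendant '[[0,0,0,0,0,0,1],[0,0,0,0,0,0,1]]'
python3 - <<'E'
from h import *
d=snap('wrist','w8'); c=np.load('carton.npy')
cv2.imwrite('pics/w8c.png',d['img'][:,:,::-1])
E
```

```text
t: 20.43
eef_pos: [0.4385, 0.0092, 0.0884]
orientation: [3.134, -0.16, -0.012]
wrist_force: [-0.4, 0.0, 0.4]
gripper_width: 0.0
gripper_force: 0.0
t: 20.6
eef_pos: [0.4422, 0.0105, 0.093]
orientation: [3.137, -0.158, 0.0]
wrist_force: [0.2, 0.4, 0.8]
gripper_width: -0.002
gripper_force: 0.0
```

View pics/w8.png

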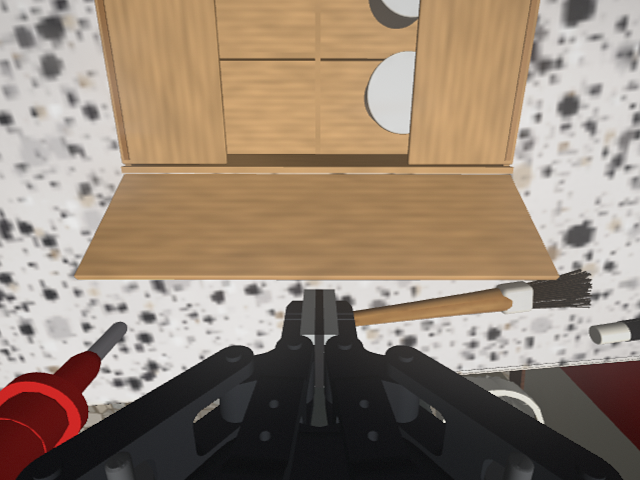

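Both short flaps lie flat and the finger is outside the near flap. Sweeping the near long flap.

```bash
python3 -m pendant '[[11,-1.1,0,0,0,0,1],[11,-1.1,0,0,0,0,1],[11,-1.1,0,0,0,0,1],[12,-1.2,0,0,0,0,1],[15,-1.5,1,0,0,0,1],[14,-1.4,-3,0,0,0,1],[11,-1.1,-9,0,0,0,1],[6,-0.6,-8,0,0,0,1],[3,0,-5,0,0,0,1],[0,0,-2,0,0,0,1],[0,0,0,0,0,0,1],[0,0,0,0,0,0,1]]'
```

```text
t: 21.65
eef_pos: [0.5365, 0.0009, 0.067]
orientation: [3.137, -0.158, 0.002]
wrist_force: [1.2, -3.7, 4.4]
gripper_width: 0.001
gripper_force: 2.6
```

```bash
python3 -m pendant '[[0,0,-1,0,0,0,1],[0,0,0,0,0,0,1],[0,0,30,0,0,0,1],[0,0,40,0,0,0,1],[0,0,40,0,0,0,1],[33,-3.3,0,0,0,0,1],[33,-3.3,0,0,0,0,1],[33,-3.3,0,0,0,0,1],[31,-3.3,0,0,0,0,1],[0,0,0,0,0,0,1],[0,0,0,0,0,0,1],[0,0,-25,0,0,0,1]]'
python3 -m pendant '[[0,0,-30,0,0,0,1],[0,0,-20,0,0,0,1],[0,0,-9,0,0,0,1],[0,0,0,0,0,0,1],[0,0,0,0,0,0,1]]'
```

```text
t: 22.65
eef_pos: [0.6681, -0.0119, 0.1542]
orientation: [-3.137, 0.158, -0.011]
wrist_force: [1.8, 0.3, 1.0]
gripper_width: 0.003
gripper_force: 0.0
t: 23.07
eef_pos: [0.6655, -0.0119, 0.092]
orientation: [3.137, -0.158, 0.0]
wrist_force: [1.0, -1.0, 0.5]
gripper_width: 0.0
gripper_force: 0.0
```

```bash
python3 -m pendant '[[-10,1,0,0,0,0,1],[-10,1,0,0,0,0,1],[-11,1.1,0,0,0,0,1],[-11,1.1,0,0,0,0,1],[-15,1.5,1,0,0,0,1],[-14,1.4,-3,0,0,0,1],[-11,1.1,-9,0,0,0,1],[-6,0.6,-8,0,0,0,1],[-3,0,-5,0,0,0,1],[0,0,-2,0,0,0,1],[0,0,-1,0,0,0,1],[0,0,0,0,0,0,1]]'
python3 -m pendant '[[0,0,30,0,0,0,1],[0,0,40,0,0,0,1],[-15,15,40,0,0,0,1],[-15,20,20,0,0,0,0.7],[-15,20,0,0,0,0,0.5],[-15,20,0,0,0,0,0.4],[0,0,0,0,0,0,0.4],[0,0,0,0,0,0,0.4]]'
python3 - <<'E'
from h import *
d=snap('wrist','w9'); snap('side','s9'); c=np.load('carton.npy')
for p in ((-.03,.045,.073),(.03,-.045,.073)): print(p,cw(c,p),px(d,cw(c,p)))
print(px(d,[.463,.279,.139]))
E
```

```text
t: 24.07
eef_pos: [0.5734, -0.003, 0.0667]
orientation: [3.137, -0.158, -0.003]
wrist_force: [-14.7, 4.5, 27.8]
gripper_width: 0.001
gripper_force: 13.7
t: 24.73
eef_pos: [0.5156, 0.0716, 0.1917]
orientation: [-3.137, 0.156, -0.002]
wrist_force: [-0.3, -0.5, 0.3]
gripper_width: 0.597
gripper_force: 0.0
(-0.03, 0.045, 0.073) [0.53000164 0.04667093 0.073     ] [350.33520428 206.79221536]
(0.03, -0.045, 0.073) [ 0.58059549 -0.04893379  0.073     ] [482.74497621 122.85937004]
[ 10.02819284 365.19101602]
```

View pics/w9.png

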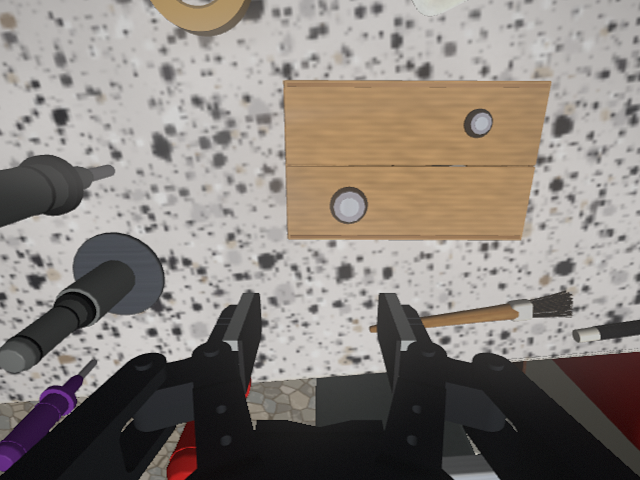

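The carton is shut flat, with the large coin at (349,205) and the small one at (479,122), as predicted. The stand disc is at (119,273) and its pen's top at (17,353).

```bash
python3 - <<'E'
from h import *
W=load('w9')
print("disc",at(W,119,273,.008),"top",at(W,17,353,.139),"tube/collar",at(W,82,303,.075))
E
python3 -m pendant '[[0,10,40,0,0,0,0.2],[-8,30,15,0,0,0,0.2],[-8,30,0,0,0,0,0.2],[-8,30,0,0,0,0,0.2],[-8,30,0,0,0,0,0.2],[-8,30,0,0,0,0,0.2],[-8,30,0,0,0,0,0.2],[-4,15,0,0,0,0,0.2],[0,0,0,0,0,0,0.2],[0,0,0,0,0,0,0.2],[0,0,0,0,0,0,0.2]]'
python3 - <<'E'
from h import *
W=snap('wrist','w10')
a=px(W,[.463,.277,.139]);b=px(W,[.463,.277,.008]);print(a,b)
g=cv2.GaussianBlur(cv2.cvtColor(W['img'],cv2.COLOR_RGB2GRAY),(5,5),1)
for lo,hi,z in ((14,32,.139),(50,90,.008)):
    h=cv2.HoughCircles(g,cv2.HOUGH_GRADIENT,1,20,param1=80,param2=20,minRadius=lo,maxRadius=hi)
    if h is not None:
        for x,y,r in h[0][:8]:
            if 200<x<440: print(z,x,y,r,at(W,x,y,z).round(4),"diam",np.linalg.norm(at(W,x-r,y,z)-at(W,x+r,y,z)).round(4))
E
```

```text
disc [0.46869347 0.27558808 0.008     ] top [0.4716609  0.27105971 0.139     ] tube/collar [0.47196175 0.26918295 0.075     ]
t: 25.75
eef_pos: [0.4642, 0.2749, 0.2456]
orientation: [3.137, -0.16, -0.001]
wrist_force: [-0.5, -0.6, -1.2]
gripper_width: 0.801
gripper_force: 0.0
[316.20969513 234.83525072] [316.94059676 196.22286303]
0.139 313.5 209.5 17.4 [0.4821 0.2769 0.139 ] diam 0.0248
0.139 325.5 69.5 20.8 [0.5721 0.2597 0.139 ] diam 0.0263
0.139 313.5 229.5 15.2 [0.4673 0.2785 0.139 ] diam 0.0221
0.139 268.5 306.5 16.3 [0.408  0.3203 0.139 ] diam 0.0255
0.008 270.5 306.5 86.1 [0.3353 0.346  0.008 ] diam 0.2056
0.008 293.5 337.5 81.7 [0.2897 0.324  0.008 ] diam 0.2014
0.008 317.5 351.5 74.0 [0.2663 0.2967 0.008 ] diam 0.1851
```

```bash
python3 - <<'E'
from h import *
W=load('w10');g=cv2.GaussianBlur(cv2.cvtColor(W['img'],cv2.COLOR_RGB2GRAY),(3,3),0)
print("row230",g[230,240:400:3]);print("row195",g[195,240:400:3]);print("col314",g[120:270:3,314])
e=cv2.Canny(g,25,60);cs,_=cv2.findContours(e[120:290,230:400],cv2.RETR_LIST,cv2.CHAIN_APPROX_NONE)
for k in cs:
    if len(k)>45:
        E=cv2.fitEllipse(k);print(len(k),np.round([E[0][0]+230,E[0][1]+120,*E[1]],1))
E
```

```text
row230 [209 213 216 176 186 219 218 219 220 219 219 219 219 219 219 219 215 199
 192 132  99 133 136 138 143 147 150 153 131 108 118 197 194 135 100 113
 166 145 153 206 213 202 208 218 218 201 157 163 204 217 216 215 214 215]
row195 [169 164 182 185 185 190 202 213 214 214 213 165 117 118 118 117 116 115
 114  96 128 119  89  88  87  86  85  84 114 149  91 104 108 107 107 107
 107 107 107 201 213 215 216 215 193 210 216 206 203 194 165 173 213 201]
col314 [216 217 215 218 219 218 217 215 219 219 218  95 102 101 101 100 102 103
 103  97  83  85  87 116 100  87  89  89  91  92  90  88 107 111 151 152
 148 145 140 137 134 121 133 217 222 223 223 223 223 223]
54 [273.3 287.4   7.7  21.7]
128 [248.1 279.4  15.9  24.2]
83 [271.5 270.4   7.6  15.8]
47 [243.3 256.5   5.7  14.7]
48 [356.5 252.3   8.3  13.9]
118 [378.1 250.3  17.1  18.8]
56 [283.4 237.3   7.3  16.6]
96 [356.7 236.    5.8  22.5]
93 [312.5 230.9  20.3  23.4]
75 [240.3 223.3   7.8  17.3]
73 [313.3 226.7  24.7  28.1]
61 [232.3 201.3  14.4  21. ]
61 [389.9 193.9   8.9  15.9]
91 [314.6 191.1  26.8  33.5]
346 [313.6 209.9  37.5  57.3]
293 [315.9 196.   82.6  92.3]
411 [318.6 195.3  89.2  95.1]
58 [267.2 140.7   8.9  15.3]
66 [349.6 131.7   7.4  17.7]
```

```bash
python3 -m pendant '[[0.5,3,0,0,0,0,0.3],[0,0,-25,0,0,0,0.3],[0,0,-25,0,0,0,0.3],[0,0,-25,0,0,0,0.3],[0,0,-25,0,0,0,0.3],[0,0,-25,0,0,0,0.3],[0,0,-20,0,0,0,0.3],[0,0,-10,0,0,0,0.3],[0,0,0,0,0,0,0.3],[0,0,0,0,0,0,0.3],[0,0,0,0,0,0,0.3]]'
python3 -m pendant '[[0,0,0,0,0,0,0.9],[0,0,0,0,0,0,0.9],[0,0,0,0,0,0,0.9],[0,0,0,0,0,0,0.9],[0,0,0,0,0,0,0.9],[0,0,0,0,0,0,0.9],[0,0,0,0,0,0,0.9],[0,0,0,0,0,0,0.9]]' 40
```

```text
t: 26.72
eef_pos: [0.4652, 0.2792, 0.0925]
orientation: [-3.136, 0.159, -0.002]
wrist_force: [0.5, 1.0, 0.9]
gripper_width: 0.699
gripper_force: 0.0
t: 27.38
eef_pos: [0.4647, 0.2791, 0.0921]
orientation: [-3.137, 0.158, -0.002]
wrist_force: [-2.7, 0.2, 6.0]
gripper_width: 0.267
gripper_force: 39.1
```

```bash
python3 -m pendant '[[0,0,10,0,0,0,0.9],[0,0,25,0,0,0,0.9],[0,0,35,0,0,0,0.9],[0,0,35,0,0,0,0.9],[0,0,0,0,0,0,0.9],[11,-38.5,0,0,0,0,0.9],[11,-38.5,0,0,0,0,0.9],[11,-38.5,0,0,0,0,0.9],[11,-38.5,0,0,0,0,0.9],[11,-38.5,0,0,0,0,0.9],[11,-38.5,0,0,0,0,0.9],[0,0,0,0,0,0,0.9]]' 40
python3 -m pendant '[[0,0,-20,0,0,0,0.9],[0,0,-10,0,0,0,0.9],[0,0,0,0,0,0,0.9],[0,0,0,0,0,0,0.9],[0,0,0,0,0,0,0.9]]'
python3 - <<'E'
from h import *
W=load('w9');g=cv2.GaussianBlur(cv2.cvtColor(W['img'],cv2.COLOR_RGB2GRAY),(3,3),0)
h=cv2.HoughCircles(g,cv2.HOUGH_GRADIENT,1,20,param1=80,param2=15,minRadius=7,maxRadius=22)
for x,y,r in h[0]:
    if 285<x<550 and 80<y<240: print(x,y,r,at(W,x,y,.073).round(4),"diam",np.linalg.norm(at(W,x-r,y,.073)-at(W,x+r,y,.073)).round(4))
W=snap('wrist','w11');A=snap('scene','a11');B=snap('side','s11')
p=bot.sense()['eef_pos'];t=p-[0,0,.0781];C=[.531,.0474,.073]
for D in (W,A,B): print("tip",px(D,t),"coin",px(D,C))
def crop(D,c,w,h):
    x,y=int(c[0]-w/2),int(c[1]-h/2);return cv2.resize(D['img'][max(y,0):y+h,max(x,0):x+w,::-1],(400,600) if h>w else (400,300),interpolation=cv2.INTER_CUBIC)
cv2.imwrite('pics/c11.png',np.hstack([crop(W,(330,300),160,240),np.vstack([crop(A,px(A,t),80,60),crop(B,px(B,t),80,60)])]))
E
```

```text
t: 28.38
eef_pos: [0.5308, 0.0424, 0.1964]
orientation: [3.136, -0.166, -0.001]
wrist_force: [0.5, 2.1, -0.3]
gripper_width: 0.273
gripper_force: 39.6
t: 28.8
eef_pos: [0.5305, 0.0482, 0.1667]
orientation: [3.137, -0.157, 0.001]
wrist_force: [-0.3, 0.6, 0.4]
gripper_width: 0.269
gripper_force: 39.6
348.5 205.5 18.3 [0.5311 0.048  0.073 ] diam 0.0273
477.5 120.5 13.0 [ 0.5825 -0.0453  0.073 ] diam 0.018
tip [318.84592738 246.66163396] coin [320.0993738  238.14003456]
tip [296.21086884 234.3478286 ] coin [296.95376009 238.84279532]
tip [289.95374251 248.7892827 ] coin [290.49342201 251.5540873 ]
```

View pics/c11.png

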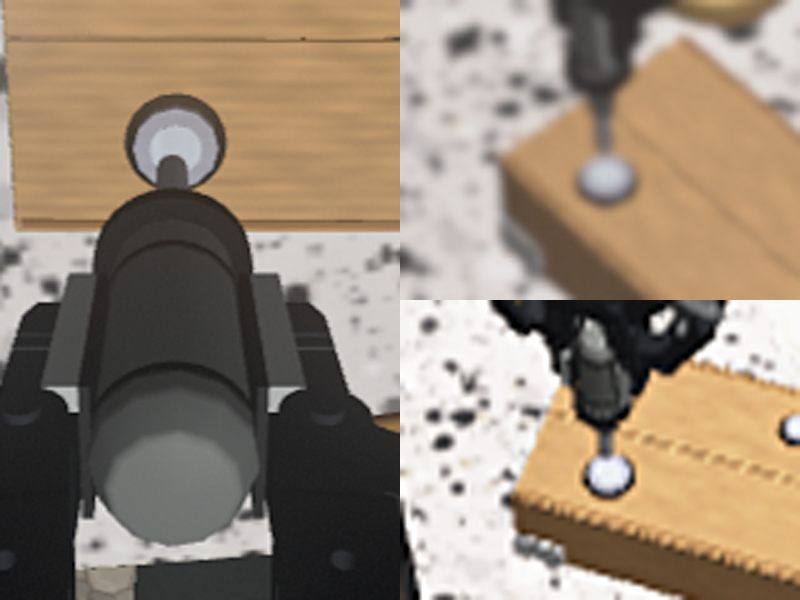

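The wrist crop shows the pen tip within about 2 px of the large coin's centre ring, and the tip sits where the model predicted. Lowering now.

```bash
python3 -m pendant '[[0.7,-0.5,-7,0,0,0,0.9],[0,0,-5,0,0,0,0.9],[0,0,-1,0,0,0,0.9],[0,0,0,0,0,0,0.9],[0,0,0,0,0,0,0.9]]'
python3 -m pendant '[[0,0,-1,0,0,0,0.9],[0,0,0,0,0,0,0.9],[0,0,0,0,0,0,0.9]]'
```

```text
t: 29.37
eef_pos: [0.5309, 0.0471, 0.1529]
orientation: [3.137, -0.159, -0.001]
wrist_force: [0.8, -0.1, -1.0]
gripper_width: 0.27
gripper_force: 39.6
t: 29.62
eef_pos: [0.531, 0.0472, 0.1522]
orientation: [-3.138, 0.159, -0.0]
wrist_force: [-0.3, -0.8, -0.4]
gripper_width: 0.268
gripper_force: 39.6
```

```bash
python3 -m pendant '[[0.3,0,-1,0,0,0,0.9],[0,0,0,0,0,0,0.9],[0,0,0,0,0,0,0.9]]'
python3 -m pendant '[[0,0,-1,0,0,0,0.9],[0,0,0,0,0,0,0.9],[0,0,0,0,0,0,0.9]]'
```

```text
t: 29.87
eef_pos: [0.5313, 0.0472, 0.1511]
orientation: [-3.138, 0.159, -0.0]
wrist_force: [-0.6, 0.4, -0.8]
gripper_width: 0.271
gripper_force: 39.6
t: 30.12
eef_pos: [0.5317, 0.0472, 0.1509]
orientation: [-3.138, 0.158, -0.002]
wrist_force: [-1.5, 0.1, 5.8]
gripper_width: 0.271
gripper_force: 40.2
```

```bash
python3 -m pendant '[[0,0,0,0,0,0,0.9],[0,0,0,0,0,0,0.9],[0,0,0,0,0,0,0.9],[0,0,0,0,0,0,0.9],[0,0,0,0,0,0,0.9],[0,0,0,0,0,0,0.9],[0,0,0,0,0,0,0.9],[0,0,0,0,0,0,0.9],[0,0,0,0,0,0,0.9],[0,0,0,0,0,0,0.9],[0,0,0,0,0,0,0.9],[0,0,0,0,0,0,0.9]]'
python3 -m pendant '[[0,0,12,0,0,0,0.9],[0,0,20,0,0,0,0.9],[17,-32,0,0,0,0,0.9],[17,-32,0,0,0,0,0.9],[17,-32,0,0,0,0,0.9],[0,0,0,0,0,0,0.9],[0,0,-15,0,0,0,0.9],[0,0,0,0,0,0,0.9],[0,0,0,0,0,0,0.9],[0,0,0,0,0,0,0.9]]'
python3 - <<'E'
from h import *
L=load('w11');W=snap('wrist','w12')
p=bot.sense()['eef_pos'];print("tip px",px(W,p-[0,0,.0781]))
for D,b in ((L,(280,195,360,262)),(W,(280,190,360,262))):
    x0,y0,x1,y1=b;im=D['img'][y0:y1,x0:x1].astype(int)
    m=((im.max(2)-im.min(2)<35)).astype(np.uint8)   # non-brown = coin (+pen)
    n,l,s,c=cv2.connectedComponentsWithStats(m);
    for i in range(1,n):
        if s[i,4]>60: print("comp",s[i]+[x0,y0,0,0,0],(c[i]+[x0,y0]).round(1))
    hb=((im.max(2)-im.min(2)<35)&(im.min(2)>120)).astype(np.uint8);ys,xs=np.nonzero(hb)
    print("bright",xs.min()+x0,xs.max()+x0,ys.min()+y0,ys.max()+y0)
print("model small px",px(W,[.582,-.0483,.073]))
E
```

```text
t: 31.12
eef_pos: [0.5317, 0.0472, 0.1509]
orientation: [-3.138, 0.158, -0.002]
wrist_force: [-1.1, 0.1, 5.7]
gripper_width: 0.27
gripper_force: 40.2
t: 31.95
eef_pos: [0.5823, -0.0486, 0.1674]
orientation: [3.137, -0.158, -0.0]
wrist_force: [0.3, 1.2, -0.2]
gripper_width: 0.271
gripper_force: 39.7
tip px [318.66585746 246.56075542]
comp [ 300  218   40   44 1388] [319.6 239.4]
bright 303 336 223 253
comp [280 190  80  10 740] [319.6 194.1]
comp [300 225  38  37 795] [318.3 243.7]
bright 308 328 231 247
model small px [318.49657777 238.94237339]
```

```bash
python3 -m pendant '[[-0.6,0.1,-7,0,0,0,0.9],[-0.5,0,-5,0,0,0,0.9],[0,0,-2,0,0,0,0.9],[0,0,-1.5,0,0,0,0.9],[0,0,0,0,0,0,0.9],[0,0,0,0,0,0,0.9]]'
python3 -m pendant '[[0,0,-1,0,0,0,0.9],[0,0,0,0,0,0,0.9],[0,0,0,0,0,0,0.9]]'
```

```text
t: 32.5
eef_pos: [0.5812, -0.0487, 0.1516]
orientation: [3.137, -0.159, -0.0]
wrist_force: [-0.2, 0.2, -0.5]
gripper_width: 0.264
gripper_force: 39.7
t: 32.75
eef_pos: [0.5814, -0.0487, 0.151]
orientation: [-3.138, 0.159, -0.001]
wrist_force: [0.2, -0.6, 1.9]
gripper_width: 0.264
gripper_force: 40.0
```

```bash
python3 -m pendant '[[0,0,-0.4,0,0,0,0.9],[0,0,0,0,0,0,0.9],[0,0,0,0,0,0,0.9],[0,0,0,0,0,0,0.9],[0,0,0,0,0,0,0.9],[0,0,0,0,0,0,0.9],[0,0,0,0,0,0,0.9],[0,0,0,0,0,0,0.9],[0,0,0,0,0,0,0.9],[0,0,0,0,0,0,0.9],[0,0,0,0,0,0,0.9],[0,0,0,0,0,0,0.9]]'
python3 -m pendant '[[0,0,20,0,0,0,0.9],[0,0,30,0,0,0,0.9],[-20,30,0,0,0,0,0.9],[-20,30,0,0,0,0,0.9],[-20,30,0,0,0,0,0.9],[-20,30,0,0,0,0,0.9],[-20,30,0,0,0,0,0.9],[-17,30,0,0,0,0,0.9],[0,30,0,0,0,0,0.9],[0,30,0,0,0,0,0.9],[0,30,0,0,0,0,0.9],[0,30,0,0,0,0,0.9]]'
python3 -m pendant '[[0,27,0,0,0,0,0.9],[0,0,0,0,0,0,0.9],[0,0,0,0,0,0,0.9],[0,0,0,0,0,0,0.9]]'
```

```text
t: 33.75
eef_pos: [0.5816, -0.0487, 0.1509]
orientation: [3.138, -0.159, 0.002]
wrist_force: [-1.1, 0.7, 5.9]
gripper_width: 0.267
gripper_force: 40.3
t: 34.75
eef_pos: [0.4636, 0.2527, 0.2002]
orientation: [-3.137, 0.158, 0.0]
wrist_force: [1.8, 0.1, -0.2]
gripper_width: 0.271
gripper_force: 39.7
t: 35.08
eef_pos: [0.4637, 0.2779, 0.1996]
orientation: [3.137, -0.158, -0.002]
wrist_force: [-0.1, 1.3, -0.6]
gripper_width: 0.265
gripper_force: 39.7
```

Aligned over the stand. Lowering, with a force check partway.

```bash
python3 -m pendant '[[0.7,0.3,-20,0,0,0,0.9],[0,0,-20,0,0,0,0.9],[0,0,-15,0,0,0,0.9],[0,0,-10,0,0,0,0.9],[0,0,0,0,0,0,0.9],[0,0,0,0,0,0,0.9]]'
python3 -m pendant '[[0,0,-10,0,0,0,0.9],[0,0,-10,0,0,0,0.9],[0,0,-10,0,0,0,0.9],[0,0,0,0,0,0,0.9],[0,0,0,0,0,0,0.9]]'
```

```text
t: 35.58
eef_pos: [0.465, 0.2779, 0.1353]
orientation: [3.137, -0.16, -0.0]
wrist_force: [0.9, 0.1, 0.2]
gripper_width: 0.27
gripper_force: 39.7
t: 36.0
eef_pos: [0.4645, 0.2782, 0.1044]
orientation: [3.136, -0.159, -0.002]
wrist_force: [0.9, 1.3, -0.3]
gripper_width: 0.27
gripper_force: 39.7
```

```bash
python3 -m pendant '[[0,0,-8,0,0,0,0.9],[0,0,-3,0,0,0,0.9],[0,0,-1,0,0,0,0.9],[0,0,0,0,0,0,0.9],[0,0,0,0,0,0,0.9]]'
python3 -m pendant '[[0,0,0,0,0,0,0.6],[0,0,0,0,0,0,0.5],[0,0,0,0,0,0,0.3],[0,0,0,0,0,0,0.3],[0,0,0,0,0,0,0.3],[0,0,0,0,0,0,0.3]]'
python3 -m pendant '[[0,0,15,0,0,0,0.3],[0,0,25,0,0,0,0.3],[0,0,38,0,0,0,0.3],[0,0,38,0,0,0,0.3],[0,0,38,0,0,0,0.3],[0,0,0,0,0,0,0.3],[0,0,0,0,0,0,0.3],[0,0,0,0,0,0,0.3],[0,0,0,0,0,0,0.3]]'
python3 - <<'E'
from h import *
W=snap('wrist','w13');L=load('w10')
print("expected top px",px(W,[.4645,.2785,.139]),"disc",px(W,[.4635,.277,.008]))
for D in (L,W):
    g=cv2.GaussianBlur(cv2.cvtColor(D['img'],cv2.COLOR_RGB2GRAY),(3,3),0)
    print(g[230,285:345:3],g[200:260:3,314])
d=cv2.absdiff(L['img'],W['img'])[110:290,230:400];print("mean diff",d.mean())
S=load('s9');N=snap('side','s13');d=cv2.absdiff(S['img'],N['img']).max(2)[235:300,255:360];print("carton diff",d.mean(),(d>60).sum())
E
```

```text
t: 36.42
eef_pos: [0.4649, 0.2786, 0.0933]
orientation: [3.138, -0.159, 0.0]
wrist_force: [0.2, 0.1, -0.2]
gripper_width: 0.27
gripper_force: 39.7
t: 36.92
eef_pos: [0.4649, 0.2786, 0.0933]
orientation: [-3.137, 0.159, -0.0]
wrist_force: [-0.7, -0.1, -0.0]
gripper_width: 0.698
gripper_force: 0.0
t: 37.67
eef_pos: [0.4643, 0.2781, 0.246]
orientation: [3.136, -0.159, -0.002]
wrist_force: [-0.0, -0.4, -0.1]
gripper_width: 0.704
gripper_force: 0.0
expected top px [318.1372552  232.47552975] disc [319.67152877 195.26771144]
[219 215 199 192 132  99 133 136 138 143 147 150 153 131 108 118 197 194
 135 100] [ 87  91  91  91  85 103 108 137 153 150 146 141 138 134 126 137 193 222
 222 223]
[221 220 214 199 193 183  94 120 135 138 142 145 148 150 152 120 139 213
 196 139] [ 89  92  92  92  87 104 106 141 146 143 140 139 136 133 127 185 219 223
 224 224]
mean diff 14.167886710239651
carton diff 1.0332600732600732 14
```

```bash
python3 -c "
from cell import bot
print(bot.hand_in())"
```

```text
the job is handed in; nothing more can be done
None
```

The job is handed in with no verdict returned: both plungers on the bench are upright in the carton, its four flaps are shut flat in the order asked, both coins were touched near their middles for over a second, and the pen is back upright in its stand.

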